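# Hang the dial gauge on its stand and press the hook down to its stop

### The arm

A 6-joint arm with a two-finger parallel gripper is mounted at the origin on a cart in front of the work surface, level with it; the furniture and walls round the work are solid. World frame = base frame: x ahead of the robot, y to its left, z up, the work surface at z = 0. Lengths are in m, angles in degrees, forces in N, time in s.
With the tool pointing down it reaches from about 0.4 to 0.825 m from the base axis. Payload 7 kg.
Tool frame: the origin (TCP) lies midway between the tips of the shut fingers; the grasp point (between the pads) lies 19 mm behind it; z points along the fingers, y is the line along which they close (so a half turn about z gives the same grasp; the last joint's range is limited). The gripper opens to 88 mm and grips with 3 to 60 N. Pads are 19 mm wide; open, the fingers measure 130 mm over their backs; the gripper's body (78 mm by 193 mm) begins 47 mm behind the grasp point.
Start: joints at [-49.727, 20.546, 0.682, 0, -70.136, -16.507], TCP at [0.272, -0.618, 0.227] pointing down, gripper open.
Joint ranges: [-176.03, 176.03], [-82.01, 121.73], [-58.28, 71.71], [-173.87, 95.51], [-174.79, -0.11], [-173.66, 173.66]. Speed limits (degrees/s): [136.94, 136.94, 172.46, 180, 180, 180].

### API

Orientations are given as [roll, pitch, yaw] about the fixed x, y, z axes, in that order (R = Rz(yaw) Ry(pitch) Rx(roll)).
In Python, from plant import telemetry, viewer, workorder gives the robot as it stands. The module is installed in compiled form; this text tells all that it offers.
- The arm moves only by the tool carry_out, never from a script. Its argument "rows" is a list of rows, each a list of 6 numbers: the shift along the tool's x, y, z in m, then the turn, a rotation vector about the tool's x, y, z in rad. In form: [[tx, ty, tz, ax, ay, az], ...]. A call has 1 to 8 rows; each row is the pose to reach, as a shift and turn from the pose commanded when the call began, along the tool's axes at that moment; what a row does not reach only later rows make up. A row lasts 1/8 s, in which the tool goes at most 62.5 mm and 10.7 degrees, less where a joint would pass 70% of its speed; a pose out of reach is approached as far as the arm can. A call with a gripper value outside its range is refused whole. "grip" is the gripper's target within -1 to 1 (fully open at 1, half-way at 0, shut at -1), set as the call begins (left out, the last holds). The fingers move at their own pace and stop on an object; the grip force is fixed at half the most. Time passes only in rows, so rows that repeat a pose let the fingers close. It gives the time, the measured TCP pose, the force, the opening and the grip force at its end, in the units of the state.
- telemetry.get_obs(): the state, without advancing time (a new reading comes with each control period).
- viewer.snapshot(name): name is "side" or "top" or "wrist"; returns the picture (400x640x3 uint8, red, green, blue); there is no depth.
- viewer.camera_info(name): a dict with "intrinsics" (3x3 intrinsics, pixels), "extrinsics" (4x4, takes a point from camera to world coordinates); the wrist camera has in their place "tool_from_camera" (4x4, takes a point from camera to tool coordinates, whose origin is the TCP and whose axes are the flange's). Camera axes: x right, y down, z forward; pixel columns grow to the right and rows downward; lengths in m; the calibration is good to about 2 mm. A picture is of the moment at which its call begins: read the wrist's pose just before it. camera_info takes no time and is no camera call.
- workorder.close_job(): hands the job in; it is judged then, once.
The state is a dict: "clock": time; "joint_pos": joint angles; "qvel": joint speeds; "tau": joint torques, N m; "tool_pos": TCP position; "orientation": TCP orientation; "force": force on the tool from outside, world axes, zero at the start; "moment": the same for the moment, N m; "opening": finger opening in m; "gripper_force": force on a finger pad.
Only numpy, scipy, OpenCV 4.12 (cv2) and the standard library are available. Lean on these libraries where they do the work, as an engineer would, in place of code of your own. Each camera call takes 0.05 s, during which the arm holds its last target. There are 200 camera calls.

### The job

Hang the dial gauge by its eye on the hook of the bench stand, upright and square, with the dial facing outward, away from the post. Then press the hung gauge straight down until the stiff hook collar rests on the stop ring below it, feeling your way so that nothing pushes on the stand with more than 25 N, and let go. Leave the tin, the bottle and the heart mould where they are.

Things in the scene. Friction and masses are not known exactly. Their poses are not given: they have to be found in the camera images.
- stand: Bench stand, fixed: grey foot 120 x 110 x 12 mm and an upright 16 mm square aluminium post, cap top at 231 mm. Origin: centre of the foot's underside, on the table; z up the post. Its -x axis is the outward direction in which the hook points, roughly toward the robot. On the post: a dark stop ring (30 mm square, 12 mm high, thumbscrew on its side, clamped fast) and above it the dark hook collar.
- post_cap (a point): Centre of the top of the post's black cap, 231 mm above the table. The hook collar (34 x 32 x 24 mm) carries the hook: a level flat steel strip in the stand's plane y = 0, 12 mm wide, 5 mm thick, from the collar (stand x = -17 mm) to x = -101 mm, where its end turns up into a lip 5 mm thick that stands 6 to 7 mm above the strip's top face.
- under_hook (a point): Point of the stand at table height (z = 0), straight below the strip's middle line at stand x = -75 mm, a good place for the gauge to hang. The strip's height above it is not reported and differs each time: its top face starts 151 to 186 mm above the table and ends, with the collar on the stop ring, at 137 to 168 mm. Find it by touch or sight.
- hook (a joint): How far the hook collar has slid down the post, m: 0 at its highest, 18 mm above the stop ring; 0.018 when resting on the ring; starts at 0 to 0.004. It is stiff: holds its place by friction, slides down under a steady push of about 8 N and stays where it is left. On the stop ring the push rises quickly, about 10 N per mm.
- gauge: Dial gauge, loose, 0.13 to 0.21 kg, standing upright on the table, turned any way. Grey case 22 mm thick (x), 58 wide (y), 66 high. A white dial, 53 mm across, with black ticks and pointer in a steel rim stands out 4 mm from the marked face and faces the gauge's own -x; the back is plain with four small screws. Origin: centre of the underside; z up. Grip from above across the 58 mm width.
- gauge_eye (a point): Centre of the hole of the steel eye on top of the gauge, 76 mm above its underside. Eye: 36 mm wide (y), 10 mm thick (x), top at 93 mm. The rectangular hole runs through along x: 24 mm wide, 20 mm high (66 to 86 mm above the underside). Hung, the eye's top bar lies on the strip, this point 10 mm below the strip's top face.
- wick_tin: Bystander: round grey screw tin, 62 mm across, 42 mm high; origin at the centre of its underside.
- scent_bottle: Bystander: small brown dropper bottle with a black cap, 29 mm across, 72 mm high; origin at the centre of its underside.
- heart_mould: Bystander: ivory heart-shaped mould, 54 x 60 x 48 mm; origin at the centre of its underside.
Not all that is in view belongs to the job. What is shaped like the gauge but blue or orange is not meant. Of the things that look like the stand, the larger one is meant.

How it is judged:
By the outcome, as a careful person would: the job done as asked, in the order asked, and still so for the second after the job is handed in, with the robot touching nothing.
It also fails if it takes over 67 s, if anything falls off the work surface, if the arm or the gripper's body presses on something with over 40 N, if the wrist force passes 120 N, or if a joint passes its speed limit or range.

## Working session

There is one attempt and no reset: what is moved stays moved. The work goes in short steps, Python scripts to look and compute and a tool call to move; the robot and the scene stay as the last step left them, time stands still between calls to the robot, and variables do not carry over. Pictures are saved under pics/ and viewed, at most 10 in all, crops included, and the job is handed in when it is done.

Besides the shell and the picture viewer there is one more tool, called after ">>>" as a command line: name --pt "numbers of a row" for each row, then --argument value for the rest. carry_out: Moves the arm, as the interface text tells. Its arguments: {"type":"object","properties":{"rows":{"type":"array"},"grip":{"type":"number"}},"required":["rows"]}

```bash
mkdir -p pics
cat > h.py <<'E'
import numpy as np, cv2
from scipy.spatial.transform import Rotation as R
from plant import telemetry, viewer, workorder
def cam(n,o=None):
    i=viewer.camera_info(n); K=np.array(i["intrinsics"])
    if n=="wrist":
        o=o or telemetry.get_obs(); T=np.eye(4)
        T[:3,:3]=R.from_euler('xyz',o["orientation"],degrees=True).as_matrix(); T[:3,3]=o["tool_pos"]
        return K,T@np.array(i["tool_from_camera"])
    return K,np.array(i["extrinsics"])
def ray(c,uv):
    K,E=c; d=E[:3,:3]@np.linalg.inv(K)@[uv[0],uv[1],1]; return E[:3,3],d/np.linalg.norm(d)
def plane(c,uv,z):
    p,d=ray(c,uv); return p+d*(z-p[2])/d[2]
def proj(c,P):
    K,E=c; q=np.linalg.inv(E)@np.r_[P,1]; u=K@q[:3]; return u[:2]/u[2]
def tri(c1,a,c2,b):
    p,d=ray(c1,a); q,e=ray(c2,b); s=np.linalg.lstsq(np.c_[d,-e],q-p,rcond=None)[0]
    A,B=p+d*s[0],q+e*s[1]; return (A+B)/2,np.linalg.norm(A-B)
def snap(n,f=None):
    c=cam(n); im=cv2.cvtColor(viewer.snapshot(n),cv2.COLOR_RGB2BGR)
    if f: cv2.imwrite(f"pics/{f}.png",im)
    return c,im
E
python3 - <<'E'
from h import *
np.set_printoptions(precision=3,suppress=True)
o=telemetry.get_obs();print(o)
ims=[]
for n in("top","side","wrist"):
    c,im=snap(n,n+"0");print(n,c[1],c[0]);
E
```

```text
{'clock': 0.0, 'joint_pos': array([-49.727,  20.59 ,   0.634,  -0.021, -70.134, -16.506]), 'qvel': array([ 0.051,  0.014, -0.114, -0.002, -0.017,  0.062]), 'tau': array([ -0.   , -58.272,  29.306,   6.997,   0.007,  -0.   ]), 'tool_pos': array([ 0.272, -0.617,  0.226]), 'orientation': array([ 179.908,   -0.007, -156.24 ]), 'force': array([-0.144, -0.874,  1.007]), 'moment': array([-0.023, -0.005, -0.025]), 'gripper_force': 0.0, 'opening': 0.08767829009537086}
top [[-0.003 -0.978  0.208  0.218]
 [-1.     0.004  0.002 -0.093]
 [-0.003 -0.208 -0.978  1.433]
 [ 0.     0.     0.     1.   ]] [[497.795   0.    318.961]
 [  0.    497.795 187.494]
 [  0.      0.      1.   ]]
side [[-0.897 -0.217  0.386  0.118]
 [-0.442  0.463 -0.768  0.651]
 [-0.012 -0.859 -0.511  0.642]
 [ 0.     0.     0.     1.   ]] [[370.686   0.    324.784]
 [  0.    370.686 196.164]
 [  0.      0.      1.   ]]
wrist [[-0.403  0.877  0.262  0.199]
 [ 0.915  0.386  0.116 -0.648]
 [ 0.001  0.287 -0.958  0.385]
 [ 0.     0.     0.     1.   ]] [[288.614   0.    318.986]
 [  0.    288.614 200.933]
 [  0.      0.      1.   ]]
```

View pics/top0.png

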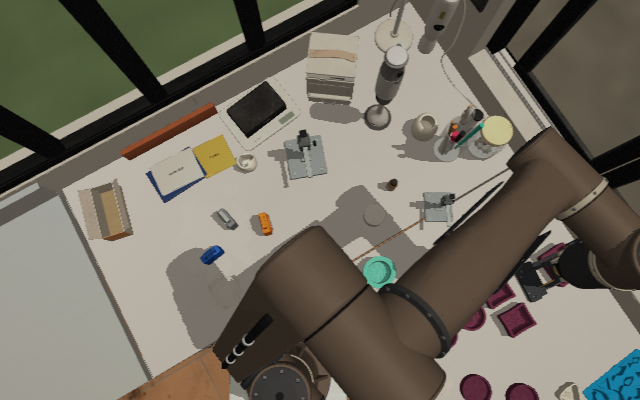

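View pics/side0.png

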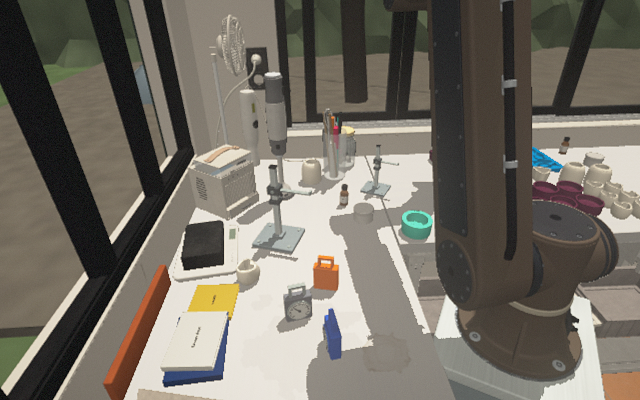

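Candidates, by pixel:

| Thing | top | side |
|---|---|---|
| Grey gauge | (226,219) | (298,303) |
| Orange gauge lookalike | (265,222) | (326,273) |
| Blue gauge lookalike | (212,255) | (333,333) |
| Larger stand | (305,155) | (278,235) |
| Smaller stand | (438,205) | (376,187) |

By the description I choose the grey gauge and the larger stand, and will check both in one close crop.

Run:
```python
from h import *
np.set_printoptions(precision=3,suppress=True)
t=cv2.imread("pics/top0.png");s=cv2.imread("pics/side0.png")
f=lambda im,x,y,w,h,k:cv2.resize(im[y:y+h,x:x+w],None,fx=k,fy=k,interpolation=cv2.INTER_CUBIC)
a=f(t,205,200,50,37,8);b=f(t,280,125,50,62,8)[:304]
a=cv2.resize(a,(400,296));b=f(t,275,122,66,49,6)[:296]
b=cv2.resize(b,(400,296))
c=f(s,270,275,66,49,6);d=f(s,245,155,66,96,3)
d=f(s,240,155,80,98,3);c=cv2.resize(c,(400,294));d=cv2.copyMakeBorder(d,0,0,0,160,cv2.BORDER_CONSTANT)
cv2.imwrite("pics/crop1.png",np.vstack([np.hstack([a,b]),np.hstack([c,d[:294]])]))
ct,cs=cam("top"),cam("side")
print("gauge",plane(ct,(226,219),.05),plane(cs,(298,303),.033), "stand",plane(ct,(305,157),.012),plane(cs,(278,238),.012))
```

```text
gauge [0.423 0.172 0.05 ] [0.43  0.168 0.033] stand [ 0.612 -0.048  0.012] [ 0.611 -0.034  0.012]
```

View pics/crop1.png

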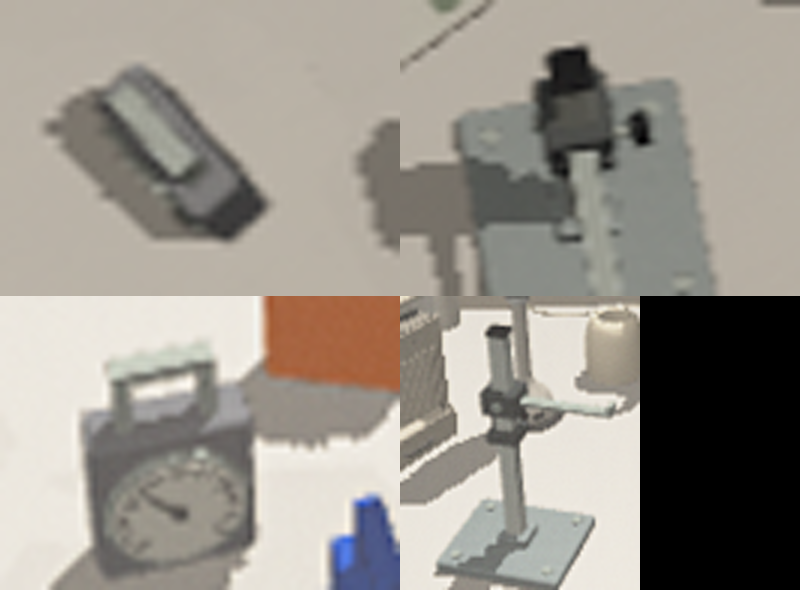

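The crop shows the grey gauge with its dial facing the side camera: eye bar at about top (224,215), yaw about -45°. It also shows the larger stand, with its hook strip pointing down the top view toward the robot. Both choices are confirmed. Next I work out the transfer to above the gauge.

```bash
cat >> h.py <<'E'
def rel(pos,rpy=None):
    "shift/turn from the present commanded(~measured) pose, tool axes"
    o=telemetry.get_obs(); M=R.from_euler('xyz',o["orientation"],degrees=True)
    t=M.inv().apply(np.array(pos)-o["tool_pos"])
    a=(M.inv()*R.from_euler('xyz',rpy,degrees=True)).as_rotvec() if rpy is not None else np.zeros(3)
    return np.round(np.r_[t,a],4)
E
python3 - <<'E'
from h import *
np.set_printoptions(precision=3,suppress=True)
g=np.linspace(0,1,5)
for p,y in [((.30,-.60,.30),-158),((.42,-.42,.32),-175),((.46,-.2,.32),-192),((.45,0,.32),-208),((.43,.165,.32),-225),((.43,.165,.25),-225)]: print(p,rel(p,(180,0,y)))
print(viewer.camera_info("wrist")["tool_from_camera"])
E
```

```text
(0.3, -0.6, 0.3) [-0.033  0.005 -0.074  0.001 -0.     0.031]
(0.42, -0.42, 0.32) [-0.215  0.121 -0.094  0.001 -0.     0.328]
(0.46, -0.2, 0.32) [-0.34   0.306 -0.094  0.001 -0.001  0.624]
(0.45, 0, 0.32) [-0.412  0.493 -0.094  0.001 -0.001  0.903]
(0.43, 0.165, 0.32) [-0.46   0.652 -0.093  0.001 -0.001  1.2  ]
(0.43, 0.165, 0.25) [-0.46   0.652 -0.023  0.001 -0.001  1.2  ]
[[ 0.    -0.958 -0.287  0.079]
 [ 1.     0.    -0.001  0.001]
 [ 0.001 -0.287  0.958 -0.159]
 [ 0.     0.     0.     1.   ]]
```

>>> carry_out --pt "-0.015 0.003 -0.045 0 0 0.015" --pt "-0.033 0.005 -0.08 0 0 0.031" --pt "-0.08 0.034 -0.09 0 0 0.11" --pt "-0.125 0.063 -0.094 0 0 0.18" --pt "-0.17 0.092 -0.094 0 0 0.26" --pt "-0.215 0.121 -0.094 0 0 0.33" --pt "-0.25 0.168 -0.094 0 0 0.41" --pt "-0.283 0.215 -0.094 0 0 0.48" --grip 1

```text
clock: 1.15
tool_pos: [0.4446, -0.3051, 0.3201]
orientation: [180.0, -0.0, 176.1]
force: [1.1, 0.7, 0.2]
opening: 0.0872
gripper_force: 0.0
```

Run:
```python
from h import *
for p,y in [((.46,-.2,.32),-192),((.45,0,.32),-208),((.44,.08,.32),-217),((.43,.165,.27),-225)]: print(p,rel(p,(180,0,y)))
```

```text
(0.46, -0.2, 0.32) [-8.300e-03  1.059e-01  1.000e-04  2.000e-04 -7.000e-04  1.418e-01]
(0.45, 0, 0.32) [ 1.520e-02  3.047e-01  2.000e-04  1.000e-04 -7.000e-04  4.210e-01]
(0.44, 0.08, 0.32) [ 3.060e-02  3.839e-01  2.000e-04  1.000e-04 -7.000e-04  5.781e-01]
(0.43, 0.165, 0.27) [ 4.630e-02  4.680e-01  5.020e-02  0.000e+00 -7.000e-04  7.177e-01]
```

Run:
```python
from h import *
print(rel((.43,-.06,.32),(180,0,-188)))
```

```text
[ 3.110e-02  2.435e-01  2.000e-04  3.000e-04 -7.000e-04  7.200e-02]
```

>>> carry_out --pt "0 0.06 0 0 0 0.02" --pt "0.01 0.12 0 0 0 0.04" --pt "0.02 0.18 0 0 0 0.06" --pt "0.03 0.24 0 0 0 0.07" --pt "0.03 0.243 0 0 0 0.07"

```text
clock: 1.78
tool_pos: [0.4298, -0.0591, 0.3209]
orientation: [179.9, 0.1, 172.6]
force: [1.3, -0.7, 0.5]
opening: 0.0878
gripper_force: 0.0
```

Run:
```python
from h import *
c,im=snap("wrist","w1"); np.savez("w1.npz",K=c[0],E=c[1])
print(c[1][:3,3])
for p,y in [((.44,.08,.32),-217),((.43,.165,.27),-225)]: print(p,rel(p,(180,0,y)))
```

```text
[ 0.35108082 -0.04851175  0.48011338]
(0.44, 0.08, 0.32) [8.500e-03 1.405e-01 9.000e-04 7.000e-04 5.000e-04 5.152e-01]
(0.43, 0.165, 0.27) [2.950e-02 2.235e-01 5.090e-02 7.000e-04 5.000e-04 6.548e-01]
```

View pics/w1.png

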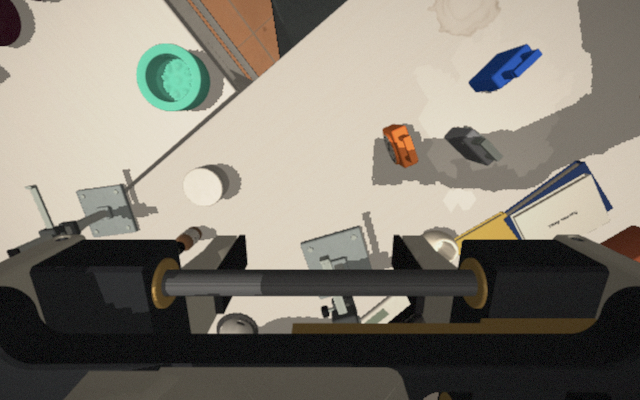

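The wrist view shows the grey gauge at (473,145), orange at (400,146), blue at (505,68), and the stand foot at about (335,250), partly behind the gripper. I go above the gauge.

>>> carry_out --pt "0.002 0.035 0 0 0 0.1" --pt "0.004 0.07 0 0 0 0.2" --pt "0.006 0.105 0 0 0 0.31" --pt "0.01 0.14 0 0 0 0.42" --pt "0.02 0.175 0.01 0 0 0.54" --pt "0.028 0.2 0.03 0 0 0.64" --pt "0.03 0.22 0.06 0 0 0.654" --pt "0.03 0.22 0.06 0 0 0.654"

```text
clock: 2.82
tool_pos: [0.4438, 0.142, 0.2575]
orientation: [-179.9, -1.8, 136.2]
force: [-0.3, -0.4, 0.3]
opening: 0.0878
gripper_force: 0.0
```

Run:
```python
from h import *
np.set_printoptions(precision=3,suppress=True)
c,im=snap("wrist","w2"); np.savez("w2.npz",K=c[0],E=c[1])
o=telemetry.get_obs();print(o["tool_pos"],o["orientation"],o["joint_pos"])
print(proj(c,(.43,.168,0)),proj(c,(.43,.168,.093)))
w=cv2.resize(im[60:340,120:520],None,fx=2,fy=2,interpolation=cv2.INTER_CUBIC)
t=cv2.imread("pics/top0.png");t=cv2.resize(t[122:192,275:341],None,fx=8,fy=8,interpolation=cv2.INTER_CUBIC)
cv2.imwrite("pics/w2c.png",w);cv2.imwrite("pics/t2c.png",t)
```

```text
[0.444 0.142 0.259] [179.962  -1.779 136.211] [  40.414   -0.253  -20.11    -1.885  -70.295 -173.566]
[326.345 157.284] [328.14  166.382]
```

View pics/w2c.png

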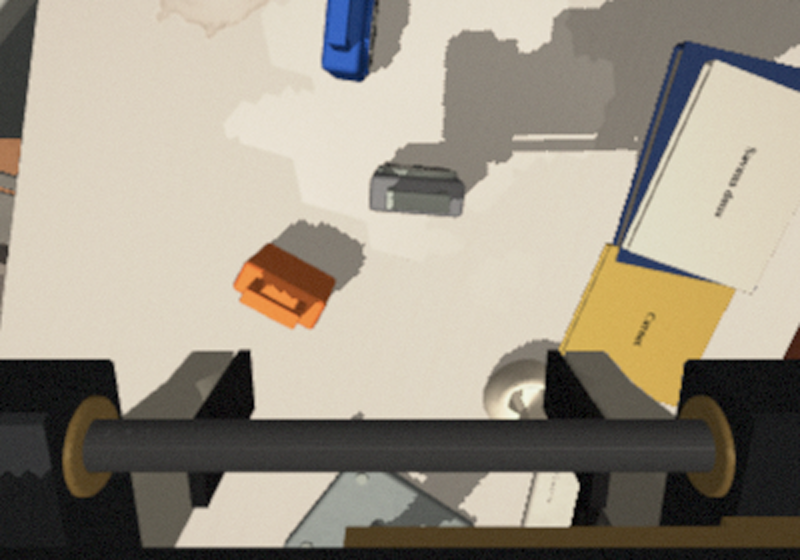

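View pics/t2c.png

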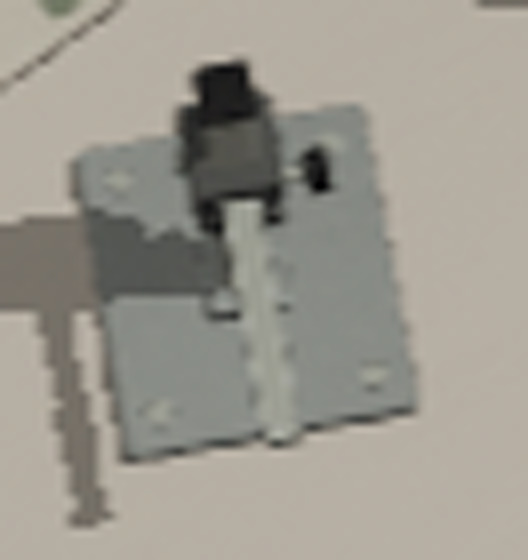

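In w2c the gauge is at crop (415,195), with its back top edge running from (371,209) to (463,215). In t2c the foot corners are at (125,462), (415,408), (75,155) and (367,105), the strip tip at (281,440) and the cap at (221,78). The j6 limit rules out this half turn at the gauge, so I will grip at the other half turn, set the gauge down turned, and regrip. I compute positions now.

Run:
```python
from h import *
np.set_printoptions(precision=4,suppress=True)
w=np.load("w2.npz");c=(w["K"],w["E"])
f=lambda x,y:(120+x/2,60+y/2)
L,Rr=plane(c,f(371,209),.066),plane(c,f(463,215),.066)
d=Rr-L;print("len",np.linalg.norm(d),"ang",np.degrees(np.arctan2(d[1],d[0])))
u=d[:2]/np.linalg.norm(d);n=np.array([-u[1],u[0]])
print("gauge",(L+Rr)[:2]/2+n*.011, (L+Rr)[:2]/2-n*.011,"cam",c[1][:3,3])
ct=cam("top");t=lambda x,y:(275+x/8,122+y/8)
F=[plane(ct,t(*p),.012)[:2] for p in((125,462),(415,408),(367,105),(75,155))]
print(np.array(F),[np.linalg.norm(F[i]-F[i-1]) for i in range(4)])
ctr=np.mean(F,0);v=(F[3]+F[2]-F[0]-F[1])/2
print("stand",ctr,"yaw",np.degrees(np.arctan2(v[1],v[0])))
print("cap",plane(ct,t(221,78),.231))
for z in(.15,.17,.19):print("tip",z,plane(ct,t(281,440),z))
print(rel((*((L+Rr)[:2]/2+n*.011),.15),(180,0,-45)))
```

```text
len 0.05657837133932877 ang 42.48564594883711
gauge [0.4259 0.1747] [0.4407 0.1585] cam [0.3901 0.1932 0.4192]
[[ 0.5435 -0.0065]
 [ 0.5634 -0.1128]
 [ 0.6798 -0.0957]
 [ 0.6608  0.0131]] [np.float64(0.11892664265503274), np.float64(0.1081608890771988), np.float64(0.11764167891041213), np.float64(0.11042880667927996)]
stand [ 0.6119 -0.0505] yaw 8.934086383601871
cap [ 0.6179 -0.0491  0.231 ]
tip 0.15 [ 0.5192 -0.0664  0.15  ]
tip 0.17 [ 0.5145 -0.0668  0.17  ]
tip 0.19 [ 0.5099 -0.0672  0.19  ]
[ 0.0326  0.0108  0.1102  0.0485  0.0005 -3.1201]
```

>>> carry_out --pt "0 0 0 0 0 -0.18" --pt "0 0 0 0 0 -0.36" --pt "0 0 0 0 0 -0.54" --pt "0 0 0 0 0 -0.72" --pt "0.01 0 0 0 0 -0.9" --pt "0.01 0 0 0 0 -1.08" --pt "0.02 0 0 0 0 -1.26" --pt "0.02 0 0 0 0 -1.44"

```text
clock: 3.88
tool_pos: [0.4301, 0.1564, 0.2622]
orientation: [178.2, 0.1, -140.9]
force: [-0.1, -0.2, -0.3]
opening: 0.0876
gripper_force: 0.0
```

Run:
```python
from h import *
np.set_printoptions(precision=4,suppress=True)
o=telemetry.get_obs();print(o["tool_pos"],o["orientation"],o["joint_pos"])
print(rel((.426,.175,.2),(180,0,-47.5)))
```

```text
[0.4301 0.1564 0.2622] [ 178.2331    0.1117 -140.8991] [ 43.164   -1.5157 -20.9559  -1.8632 -70.3328 -93.4376]
[-0.0084  0.0151  0.0627  0.0221  0.0266 -1.6299]
```

>>> carry_out --pt "-0.001 0.002 0 0.003 0.003 -0.18" --pt "-0.002 0.004 0 0.005 0.006 -0.36" --pt "-0.003 0.006 0.01 0.007 0.009 -0.54" --pt "-0.004 0.008 0.02 0.01 0.012 -0.72" --pt "-0.005 0.01 0.03 0.012 0.015 -0.9" --pt "-0.006 0.012 0.035 0.015 0.018 -1.08" --pt "-0.007 0.014 0.04 0.017 0.021 -1.26" --pt "-0.0084 0.015 0.045 0.02 0.024 -1.44"

```text
clock: 4.88
tool_pos: [0.4268, 0.1745, 0.2174]
orientation: [179.8, 0.1, -58.4]
force: [0.3, 0.1, 0.5]
opening: 0.0878
gripper_force: 0.0
```

Run:
```python
from h import *
np.set_printoptions(precision=4,suppress=True)
print(rel((.426,.175,.2),(180,0,-47.5)))
```

```text
[-0.0008  0.0003  0.0174  0.0029  0.0024 -0.1902]
```

>>> carry_out --pt "-0.001 0 0.01 0.003 0.002 -0.18" --pt "-0.001 0 0.03 0.003 0.002 -0.19" --pt "-0.001 0 0.047 0.003 0.002 -0.19" --pt "-0.001 0 0.047 0.003 0.002 -0.19"

```text
clock: 5.38
tool_pos: [0.4253, 0.175, 0.1693]
orientation: [179.9, 0.0, -47.9]
force: [0.7, 0.1, 0.2]
opening: 0.0875
gripper_force: 0.0
```

Run:
```python
from h import *
np.set_printoptions(precision=4,suppress=True)
o=telemetry.get_obs();print(o["tool_pos"],o["orientation"],o["joint_pos"])
c,im=snap("wrist","w3");np.savez("w3.npz",K=c[0],E=c[1])
print(proj(c,(.426,.175,.066)),proj(c,(.426,.175,.093)))
cv2.imwrite("pics/w3c.png",cv2.resize(im[100:340,160:480],None,fx=2.5,fy=2.5,interpolation=cv2.INTER_CUBIC))
```

```text
[0.4253 0.175  0.1693] [179.8531   0.0434 -47.8549] [ 46.96     2.8753 -30.0726  -0.0662 -57.1948  -4.7789]
[317.2115 198.1602] [317.1463 206.9376]
```

View pics/w3c.png

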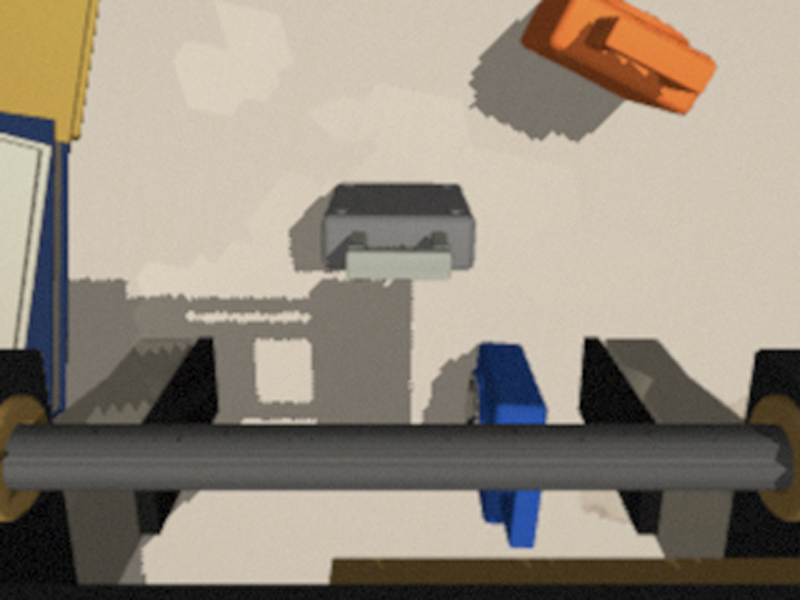

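The gauge is centred between the fingers: eye bar at crop (399,265), level. The blue lookalike clears the fingers. Descend and grip.

>>> carry_out --pt "0 0.001 0.04 0 0 0" --pt "0 0.001 0.08 0 0 0.003" --pt "0 0.001 0.115 0.002 0 0.003" --pt "0 0.001 0.134 0.002 0 0.003" --pt "0 0.001 0.135 0.002 0 0.003"

```text
clock: 6.05
tool_pos: [0.4244, 0.175, 0.034]
orientation: [179.9, 0.0, -48.0]
force: [1.6, 0.0, 0.2]
opening: 0.0876
gripper_force: 0.0
```

>>> carry_out --pt "0 0 0 0 0 0" --pt "0 0 0 0 0 0" --pt "0 0 0 0 0 0" --pt "0 0 0 0 0 0" --pt "0 0 0 0 0 0" --pt "0 0 0 0 0 0" --grip -1

```text
clock: 6.8
tool_pos: [0.4244, 0.1755, 0.0345]
orientation: [-179.9, 0.1, -48.0]
force: [-0.7, 0.1, 7.2]
opening: 0.0578
gripper_force: 30.0
```

Run:
```python
from h import *
o=telemetry.get_obs();print(o["tool_pos"],o["orientation"],o["opening"],o["gripper_force"],o["force"])
p=o["tool_pos"].copy()
for q in [(p[0],p[1],.19),(.45,.08,.19),(.45,.03,.19)]: print(rel(q,(180,0,9.3)))
```

```text
[0.42438883 0.1755049  0.03450416] [-1.79947838e+02  6.28436173e-02 -4.79532797e+01] 0.05777092473643545 30.00172197818756 [-0.73256223  0.13529477  7.17177225]
[-2.000e-04 -1.000e-04 -1.555e-01 -1.400e-03  5.000e-04 -9.993e-01]
[ 8.790e-02  4.480e-02 -1.556e-01 -1.400e-03  5.000e-04 -9.993e-01]
[ 1.250e-01  7.830e-02 -1.557e-01 -1.400e-03  5.000e-04 -9.993e-01]
```

Run:
```python
from h import *
for q in [(.515,.13,.15),(.515,.13,.0345)]: print(rel(q,(180,0,9.3)))
```

```text
[ 9.440e-02 -3.690e-02 -1.156e-01 -1.400e-03  5.000e-04 -9.993e-01]
[ 9.450e-02 -3.680e-02 -1.000e-04 -1.400e-03  5.000e-04 -9.993e-01]
```

>>> carry_out --pt "0 0 -0.03 0 0 0" --pt "0 0 -0.08 0 0 -0.1" --pt "0.02 0.01 -0.115 0 0 -0.27" --pt "0.04 0.015 -0.115 0 0 -0.44" --pt "0.06 0.02 -0.115 0 0 -0.61" --pt "0.08 0.03 -0.115 0 0 -0.78" --pt "0.09 0.035 -0.115 0 0 -0.94" --pt "0.094 0.037 -0.115 -0.001 0 -1.0"

```text
clock: 7.8
tool_pos: [0.4593, 0.0797, 0.1485]
orientation: [-180.0, 0.1, 9.5]
force: [-1.2, 0.3, -1.0]
opening: 0.0578
gripper_force: 30.0
```

Run:
```python
from h import *
o=telemetry.get_obs();print(o["force"],o["opening"])
for q in [(.515,.13,.0345)]: print(rel(q,(180,0,9.3)))
```

```text
[-1.17464119  0.34231192 -0.99941782] 0.057761676167891324
[ 6.340e-02 -4.050e-02  1.139e-01 -1.000e-04  1.900e-03  2.800e-03]
```

>>> carry_out --pt "0.03 -0.02 0 0 0.001 0.003" --pt "0.0634 -0.0405 0 0 0.002 0.003" --pt "0.0634 -0.0405 0.05 0 0.002 0.003" --pt "0.0634 -0.0405 0.095 0 0.002 0.003" --pt "0.0634 -0.0405 0.108 0 0.002 0.003" --pt "0.0634 -0.0405 0.112 0 0.002 0.003" --pt "0.0634 -0.0405 0.114 0 0.002 0.003"

```text
clock: 8.68
tool_pos: [0.5165, 0.1313, 0.036]
orientation: [-179.9, -0.2, 9.2]
force: [-0.4, 0.1, -1.7]
opening: 0.0577
gripper_force: 30.0
```

>>> carry_out --pt "0 0 0 0 0 0" --pt "0 0 0 0 0 0" --pt "0 0 0 0 0 0" --pt "0 0 0 0 0 0" --pt "0 0 -0.06 0 0 0" --pt "0 0 -0.12 0 0 0" --grip 1

```text
clock: 9.43
tool_pos: [0.5149, 0.1304, 0.1557]
orientation: [180.0, 0.1, 9.2]
force: [1.1, 0.5, -0.0]
opening: 0.0876
gripper_force: 0.0
```

Run:
```python
from h import *
o=telemetry.get_obs();print(o["tool_pos"],o["joint_pos"])
```

```text
[0.51493613 0.1303557  0.15573137] [ 3.53883338e+01  1.04957734e+01 -2.31158713e+01  2.46270459e-02
 -5.64542236e+01  6.37597632e+01]
```

>>> carry_out --pt "0 0 -0.01 0 0 0.186" --pt "0 0 -0.02 0 0 0.372" --pt "0 0 -0.02 0 0 0.558" --pt "0 0 -0.02 0 0 0.744" --pt "0 0 -0.02 0 0 0.93" --pt "0 0 -0.02 0 0 1.116" --pt "0 0 -0.02 0 0 1.302" --pt "0 0 -0.02 0 0 1.488"

```text
clock: 10.42
tool_pos: [0.5153, 0.1306, 0.1747]
orientation: [-179.9, 0.0, -76.5]
force: [-0.6, -0.0, -0.2]
opening: 0.0873
gripper_force: 0.0
```

>>> carry_out --pt "0 0 0 0 0 0.186" --pt "0 0 0 0 0 0.372" --pt "0 0 0 0 0 0.558" --pt "0 0 0 0 0 0.744" --pt "0 0 0 0 0 0.93" --pt "0 0 0 0 0 1.116" --pt "0 0 0 0 0 1.302" --pt "0 0 0 0 0 1.488"

```text
clock: 11.42
tool_pos: [0.5153, 0.1306, 0.1747]
orientation: [180.0, 0.0, -161.7]
force: [-0.5, -0.4, 0.5]
opening: 0.0875
gripper_force: 0.0
```

>>> carry_out --pt "0 0 0 0 0 0.166" --pt "0 0 0 0 0 0.166"

```text
clock: 11.68
tool_pos: [0.5153, 0.1306, 0.1747]
orientation: [180.0, 0.0, -170.8]
force: [-0.3, -0.1, -0.2]
opening: 0.0874
gripper_force: 0.0
```

Run:
```python
from h import *
np.set_printoptions(precision=4,suppress=True)
o=telemetry.get_obs();print(o["tool_pos"],o["orientation"],o["joint_pos"])
print(rel((.5155,.131,.034),(180,0,-170.8)))
c,im=snap("wrist","w4")
q=proj(c,(.5155,.131,.093));print(q)
# eye bar: bright pixels near prediction
g=cv2.cvtColor(im,cv2.COLOR_BGR2HSV)
x,y=q.astype(int);print(im[y-14:y+15:2,x].tolist())
cv2.imwrite("pics/w4c.png",cv2.resize(im[100:340,160:480],None,fx=2.5,fy=2.5,interpolation=cv2.INTER_CUBIC))
```

```text
[0.5153 0.1306 0.1747] [ 179.9886    0.049  -170.8073] [  35.383     9.4262  -21.688     0.0133  -58.8368 -116.1972]
[-0.0001  0.0003  0.1407  0.0002  0.0009 -0.0001]
[318.6356 208.679 ]
[[63, 63, 64], [73, 75, 77], [75, 77, 79], [77, 78, 79], [77, 76, 77], [81, 83, 84], [65, 69, 67], [86, 92, 92], [98, 108, 107], [97, 106, 106], [99, 108, 107], [99, 108, 107], [155, 170, 177], [188, 205, 218], [191, 208, 219]]
```

View pics/w4c.png

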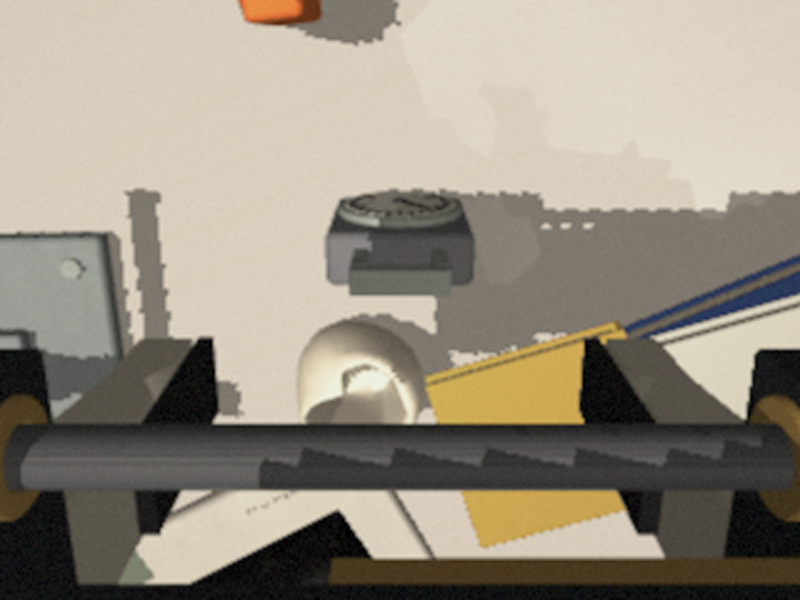

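The gauge stands upright with its dial (crop (405,210)) facing the robot. The eye bar is level at (400,278), about 2 mm beyond centre. The foot edge at row 233 is also level, so the stand yaw is about 9.2°. Regrip now.

>>> carry_out --pt "-0.001 0 0.05 0 0 0" --pt "-0.002 0 0.1 0 0 0" --pt "-0.002 0 0.13 0 0 0" --pt "-0.002 0 0.14 0 0 0" --pt "-0.002 0 0.14 0 0 0"

```text
clock: 12.35
tool_pos: [0.5176, 0.1311, 0.0348]
orientation: [-180.0, 0.0, -170.8]
force: [-0.1, 0.2, 0.6]
opening: 0.0879
gripper_force: 0.0
```

>>> carry_out --pt "0 0 0 0 0 0" --pt "0 0 0 0 0 0" --pt "0 0 0 0 0 0" --pt "0 0 0 0 0 0" --pt "0 0 0 0 0 0" --pt "0 0 0 0 0 0" --grip -1

```text
clock: 13.1
tool_pos: [0.5178, 0.1313, 0.0353]
orientation: [180.0, 0.1, -170.9]
force: [-1.9, 0.2, 6.9]
opening: 0.0579
gripper_force: 30.0
```

Run:
```python
from h import *
np.set_printoptions(precision=4,suppress=True)
o=telemetry.get_obs();print(o["tool_pos"],o["orientation"],o["opening"],o["gripper_force"],o["force"])
y=np.radians(9.2);S=np.array([.612,-.0505]);u=np.array([np.cos(y),np.sin(y)])
P=S-.16*u;print(P)
print(rel((.45,.1,.14),(180,0,-170.8)),rel((*P,.14),(180,0,-170.8)))
# strip height: top0 side0 images, side strip
s=cv2.imread("pics/side0.png");cv2.imwrite("pics/s2.png",cv2.resize(s[180:215,260:320],None,fx=12,fy=12,interpolation=cv2.INTER_CUBIC))
c=cam("side")
for z in(.14,.15,.16,.17,.18,.19):
  print(z,[proj(c,(*(S+k*u),z)).round(1) for k in(-.017,-.075,-.101)])
```

```text
[0.5178 0.1313 0.0353] [ 179.974     0.0973 -170.8541] 0.05794701804671438 30.001213252544403 [-1.922   0.1743  6.9459]
[ 0.4541 -0.0761]
[ 0.0717 -0.0201 -0.1048  0.0005  0.0017 -0.0009] [ 0.0957 -0.1946 -0.105   0.0005  0.0017 -0.0009]
0.14 [array([283.4, 196.7]), array([304. , 199.9]), array([313.5, 201.3])]
0.15 [array([283.1, 193.5]), array([303.9, 196.6]), array([313.4, 198. ])]
0.16 [array([282.9, 190.2]), array([303.7, 193.2]), array([313.3, 194.6])]
0.17 [array([282.6, 186.9]), array([303.5, 189.9]), array([313.1, 191.3])]
0.18 [array([282.3, 183.5]), array([303.4, 186.5]), array([313. , 187.8])]
0.19 [array([282.1, 180.1]), array([303.2, 183. ]), array([312.9, 184.4])]
```

View pics/s2.png

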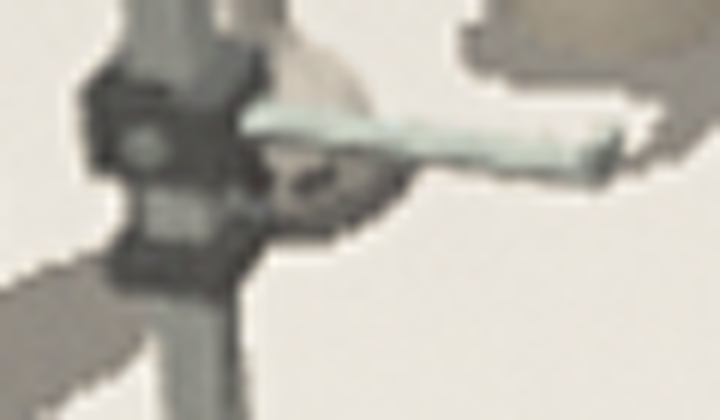

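The strip in s2 runs from crop (245,120) to its tip at (613,150). The mid-top face at x=522 is at row ~146, which gives a strip top of about 0.163 m. I carry the gauge in front of the hook and measure again there.

>>> carry_out --pt "0 0 -0.03 0 0.001 0" --pt "0.01 0 -0.08 0 0.002 0" --pt "0.04 -0.01 -0.12 0 0.002 0" --pt "0.07 -0.03 -0.125 0 0.002 0" --pt "0.08 -0.08 -0.125 0 0.002 0" --pt "0.088 -0.13 -0.125 0 0.002 0" --pt "0.092 -0.18 -0.12 0 0.002 0" --pt "0.092 -0.194 -0.1 0 0.002 0"

```text
clock: 14.1
tool_pos: [0.4576, -0.0772, 0.135]
orientation: [180.0, 0.0, -171.0]
force: [-0.3, 0.2, -1.6]
opening: 0.0581
gripper_force: 30.0
```

Run:
```python
from h import *
np.set_printoptions(precision=4,suppress=True)
o=telemetry.get_obs();p=o["tool_pos"];print(p,o["orientation"],o["force"])
c,im=snap("side","s3");w,wi=snap("wrist","w5");t,ti=snap("top","t5")
S=np.array([.6155,-.0503]);y=np.radians(9.2);u=np.array([np.cos(y),np.sin(y)])
print("eye bar side",proj(c,p+[0,0,.0558]),"strip -.075@.163",proj(c,(*(S-.075*u),.163)),"tip",proj(c,(*(S-.101*u),.163)))
print("top: bar",proj(t,p+[0,0,.0558]),"strip",proj(t,(*(S-.075*u),.163)))
A=cv2.resize(im[165:265,255:355],(400,400),interpolation=cv2.INTER_CUBIC)
B=cv2.resize(ti[125:225,265:365],(400,400),interpolation=cv2.INTER_CUBIC)
C=cv2.resize(wi[150:250,225:425],(400,200),interpolation=cv2.INTER_CUBIC)
D=cv2.resize(cv2.imread("pics/side0.png")[180:215,270:340],(400,200),interpolation=cv2.INTER_CUBIC)
cv2.imwrite("pics/pre.png",np.vstack([np.hstack([A,B]),np.hstack([C,D])]))
g=cv2.cvtColor(cv2.imread("pics/side0.png"),cv2.COLOR_BGR2GRAY)
for x in(294,298,302,306,309): print(x,g[182:202,x])
g=cv2.cvtColor(cv2.imread("pics/top0.png"),cv2.COLOR_BGR2GRAY)
for r in(160,166,172,175,177,178,179): print(r,g[r,300:318])
```

```text
[ 0.4576 -0.0772  0.135 ] [ 179.9846    0.0491 -171.0086] [-0.2951  0.1908 -1.6258]
eye bar side [334.386  186.7399] strip -.075@.163 [302.4296 191.9787] tip [311.9768 193.369 ]
top: bar [314.0361 196.9521] strip [308.4535 167.6507]
294 [227 229 228 228 227 228 230 224 206 202 183 112 136 194 224 231 230 229
 228 229]
298 [170 173 174 199 232 229 229 229 222 202 187 132 189 233 231 228 229 228
 228 229]
302 [140 142 138 141 150 203 231 227 226 211 204 189 142 213 231 230 230 229
 228 230]
306 [149 149 143 142 139 183 233 230 229 218 202 187 143 185 234 230 230 228
 229 230]
309 [149 148 149 143 139 183 234 227 217 209 156 126 122 154 220 230 230 230
 230 230]
160 [112 115 142 142 123 139 156 154 157 130  95 124 139 137 138 138 137 138]
166 [139 140 140 139 139 128 143 157 154 158 138 129 140 138 139 140 139 139]
172 [140 140 141 141 140 140 125 148 161 155 159 148 137 139 139 138 138 138]
175 [139 138 139 139 142 144 141 127 141 162 161 157 129  77  71 103 120 137]
177 [101  82  71  69  81 106 138 152 119  70  92 117 146 168 175 175 175 176]
178 [137 165 176 175 176 176 176 176 175 176 176 175 176 176 175 175 176 175]
179 [175 176 176 176 176 176 176 176 176 175 175 175 175 175 175 176 176 175]
```

View pics/pre.png

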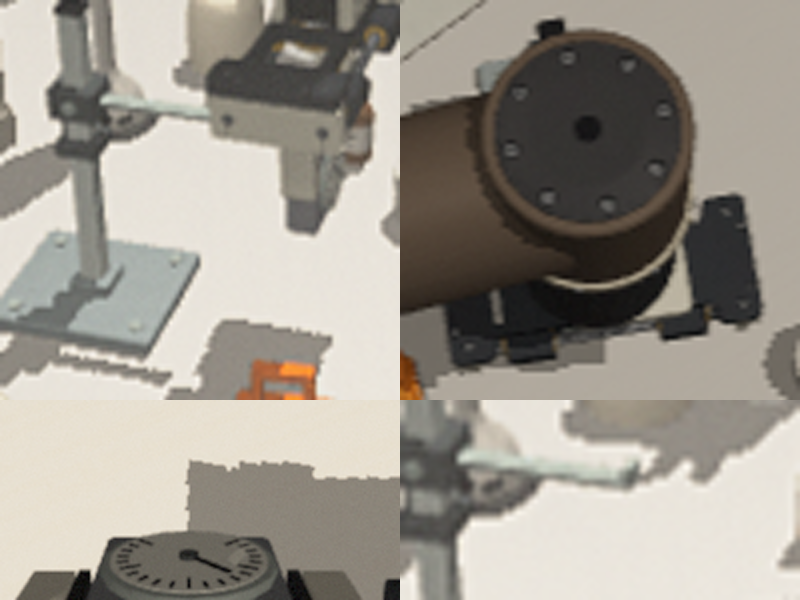

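The composite shows the gripper in front of the hook, hiding the gauge in the side view. The wrist view shows the dial facing the robot at (190,555). The strip rows at column 302 (190.5 to 194.9) confirm a strip top of about 0.163 m, and the lateral fit agrees within 1 mm. I set the height and insert with force checks.

```bash
cat > go.py <<'E'
from h import *
import sys
np.set_printoptions(precision=4,suppress=True)
S=np.array([.6155,-.0503]);y=np.radians(9.2);u=np.array([np.cos(y),np.sin(y)])
o=telemetry.get_obs();d=o["tool_pos"][:2]-S
print("stand x",d@u,"y",d@[-u[1],u[0]],o["tool_pos"],o["orientation"],o["force"],o["opening"])
for a in sys.argv[1:]:
    k,z=map(float,a.split(","));print(a,rel((*(S+k*u),z),(180,0,-170.8)))
E
python3 go.py -.16,.1237 -.115,.1237 -.076,.1237
```

```text
stand x -0.1613090014051077 y 0.00014223229317928202 [ 0.4562 -0.0759  0.1337] [ 179.9899   -0.2171 -170.9904] [ 1.0507 -0.1927 -1.7237] 0.0581994760653472
-.16,.1237 [-0.0013 -0.0001  0.01    0.0002 -0.0038 -0.0033]
-.115,.1237 [-0.0463  0.      0.0098  0.0002 -0.0038 -0.0033]
-.076,.1237 [-0.0853  0.0001  0.0096  0.0002 -0.0038 -0.0033]
```

>>> carry_out --pt "-0.001 0 0.01 0 -0.002 -0.003" --pt "-0.02 0 0.01 0 -0.002 -0.003" --pt "-0.04 0 0.01 0 -0.002 -0.003" --pt "-0.046 0 0.01 0 -0.002 -0.003" --pt "-0.05 0 0.01 0 -0.002 -0.003" --pt "-0.054 0 0.01 0 -0.002 -0.003" --pt "-0.054 0 0.01 0 -0.002 -0.003"

```text
clock: 15.12
tool_pos: [0.5107, -0.0665, 0.1246]
orientation: [180.0, 0.1, -170.7]
force: [0.5, 1.0, -1.3]
opening: 0.0577
gripper_force: 30.0
```

```bash
python3 go.py -.1,.1237 -.076,.1237
```

```text
stand x -0.10606451919496343 y 0.0008027660412808224 [ 0.5107 -0.0665  0.1246] [ 179.984     0.0617 -170.6968] [ 0.4596  0.9978 -1.2592] 0.05766548027484091
-.1,.1237 [-0.0061 -0.0008  0.0009  0.0003  0.0011  0.0018]
-.076,.1237 [-0.0301 -0.0009  0.0009  0.0003  0.0011  0.0018]
```

>>> carry_out --pt "-0.002 0 0.001 0 0 0" --pt "-0.004 0 0.001 0 0 0" --pt "-0.006 -0.001 0.001 0 0 0" --pt "-0.008 -0.001 0.001 0 0 0" --pt "-0.01 -0.001 0.001 0 0 0"

```text
clock: 15.75
tool_pos: [0.5208, -0.0659, 0.1235]
orientation: [180.0, 0.1, -170.7]
force: [-0.4, 1.2, -1.3]
opening: 0.0579
gripper_force: 30.0
```

```bash
python3 go.py -.09,.1237 -.076,.1237
```

```text
stand x -0.0959836689810258 y -0.00026423324939078494 [ 0.5208 -0.0659  0.1235] [ 179.9851    0.0536 -170.7053] [-0.4194  1.1717 -1.3034] 0.05793664599904555
-.09,.1237 [-0.006   0.0003 -0.0001  0.0003  0.0009  0.0017]
-.076,.1237 [-0.02    0.0002 -0.0001  0.0003  0.0009  0.0017]
```

>>> carry_out --pt "-0.003 0 0 0 0 0" --pt "-0.006 0 0 0 0 0" --pt "-0.009 0 0 0 0 0" --pt "-0.012 0 0 0 0 0" --pt "-0.015 0 0 0 0 0" --pt "-0.018 0 0 0 0 0" --pt "-0.02 0 0 0 0 0" --pt "-0.02 0 0 0 0 0"

```text
clock: 16.75
tool_pos: [0.5405, -0.0626, 0.1235]
orientation: [180.0, 0.0, -170.7]
force: [-0.9, -0.7, -1.3]
opening: 0.0581
gripper_force: 30.0
```

```bash
python3 go.py -.076,.115
```

```text
stand x -0.07601454265648819 y -0.00019800172638985251 [ 0.5405 -0.0626  0.1235] [ 179.9881    0.0492 -170.6951] [-0.8539 -0.6641 -1.3379] 0.05807538696789973
-.076,.115 [-0.      0.0002  0.0085  0.0002  0.0009  0.0018]
```

>>> carry_out --pt "0 0 0.002 0 0 0" --pt "0 0 0.004 0 0 0" --pt "0 0 0.006 0 0 0" --pt "0 0 0.007 0 0 0" --pt "0 0 0.008 0 0 0"

```text
clock: 17.38
tool_pos: [0.5404, -0.0627, 0.1155]
orientation: [180.0, 0.1, -170.7]
force: [-0.2, -0.4, -1.7]
opening: 0.0578
gripper_force: 30.0
```

>>> carry_out --pt "0 0 0.0005 0 0 0" --pt "0 0 0.001 0 0 0" --pt "0 0 0.0015 0 0 0" --pt "0 0 0.002 0 0 0"

```text
clock: 17.88
tool_pos: [0.5403, -0.0628, 0.114]
orientation: [180.0, 0.1, -170.7]
force: [-4.2, -0.1, 6.1]
opening: 0.0581
gripper_force: 30.0
```

>>> carry_out --pt "0 0 0.0005 0 0 0" --pt "0 0 0.001 0 0 0" --pt "0 0 0.0015 0 0 0" --pt "0 0 0.002 0 0 0"

```text
clock: 18.38
tool_pos: [0.5403, -0.0628, 0.1121]
orientation: [180.0, 0.1, -170.7]
force: [-4.2, 0.0, 5.6]
opening: 0.0581
gripper_force: 30.0
```

>>> carry_out --pt "0 0 0.001 0 0 0" --pt "0 0 0.002 0 0 0" --pt "0 0 0.003 0 0 0" --pt "0 0 0.004 0 0 0" --pt "0 0 0.005 0 0 0" --pt "0 0 0.006 0 0 0" --pt "0 0 0.007 0 0 0" --pt "0 0 0.008 0 0 0"

```text
clock: 19.38
tool_pos: [0.5404, -0.0628, 0.1041]
orientation: [180.0, 0.1, -170.7]
force: [-3.2, 0.3, 6.3]
opening: 0.0581
gripper_force: 30.0
```

>>> carry_out --pt "0 0 0.0005 0 0 0" --pt "0 0 0.001 0 0 0" --pt "0 0 0.0015 0 0 0" --pt "0 0 0.002 0 0 0"

```text
clock: 19.88
tool_pos: [0.5404, -0.0628, 0.1021]
orientation: [180.0, 0.1, -170.7]
force: [-3.6, -0.6, 5.7]
opening: 0.0579
gripper_force: 30.0
```

>>> carry_out --pt "0 0 0.0005 0 0 0" --pt "0 0 0.001 0 0 0"

```text
clock: 20.12
tool_pos: [0.5404, -0.0628, 0.1011]
orientation: [180.0, 0.1, -170.7]
force: [-3.9, 0.1, 6.6]
opening: 0.0579
gripper_force: 30.0
```

>>> carry_out --pt "0 0 0.0005 0 0 0" --pt "0 0 0.0008 0 0 0"

```text
clock: 20.38
tool_pos: [0.5404, -0.0628, 0.1003]
orientation: [180.0, 0.1, -170.7]
force: [-4.0, -0.6, 5.0]
opening: 0.0579
gripper_force: 30.0
```

>>> carry_out --pt "0 0 0.0004 0 0 0" --pt "0 0 0.0006 0 0 0"

```text
clock: 20.62
tool_pos: [0.5404, -0.0628, 0.0997]
orientation: [180.0, 0.1, -170.7]
force: [-2.5, 0.2, 5.9]
opening: 0.0578
gripper_force: 30.0
```

>>> carry_out --pt "0 0 0.0003 0 0 0" --pt "0 0 0.0006 0 0 0"

```text
clock: 20.88
tool_pos: [0.5404, -0.0628, 0.0991]
orientation: [180.0, 0.1, -170.7]
force: [-3.3, -0.1, 5.6]
opening: 0.0579
gripper_force: 30.0
```

>>> carry_out --pt "0 0 0.0003 0 0 0" --pt "0 0 0.0006 0 0 0"

```text
clock: 21.12
tool_pos: [0.5404, -0.0628, 0.0985]
orientation: [180.0, 0.1, -170.7]
force: [-3.3, -0.9, 6.3]
opening: 0.0576
gripper_force: 30.0
```

>>> carry_out --pt "0 0 0.0003 0 0 0" --pt "0 0 0.0006 0 0 0"

```text
clock: 21.38
tool_pos: [0.5404, -0.0628, 0.0979]
orientation: [180.0, 0.1, -170.7]
force: [-3.5, -0.1, 6.2]
opening: 0.0582
gripper_force: 30.0
```

>>> carry_out --pt "0 0 0.0003 0 0 0" --pt "0 0 0.0006 0 0 0"

```text
clock: 21.62
tool_pos: [0.5404, -0.0628, 0.0974]
orientation: [-180.0, 0.1, -170.7]
force: [-4.4, -0.4, 7.5]
opening: 0.0579
gripper_force: 30.0
```

>>> carry_out --pt "0 0 0.0002 0 0 0" --pt "0 0 0.0004 0 0 0"

```text
clock: 21.88
tool_pos: [0.5404, -0.0628, 0.0972]
orientation: [-180.0, 0.1, -170.7]
force: [-4.7, 0.3, 8.3]
opening: 0.058
gripper_force: 30.0
```

>>> carry_out --pt "0 0 0.0002 0 0 0" --pt "0 0 0.0003 0 0 0"

```text
clock: 22.12
tool_pos: [0.5404, -0.0628, 0.097]
orientation: [-180.0, 0.1, -170.7]
force: [-5.3, 0.0, 10.1]
opening: 0.0581
gripper_force: 30.0
```

>>> carry_out --pt "0 0 0.0003 0 0 0" --pt "0 0 0.0005 0 0 0"

```text
clock: 22.38
tool_pos: [0.5404, -0.0629, 0.0968]
orientation: [-180.0, 0.1, -170.7]
force: [-6.1, -0.1, 11.5]
opening: 0.0579
gripper_force: 30.0
```

>>> carry_out --pt "0 0 0 0 0 0" --pt "0 0 0 0 0 0"

```text
clock: 22.62
tool_pos: [0.5403, -0.0629, 0.0968]
orientation: [-180.0, 0.1, -170.7]
force: [-6.0, 0.9, 12.6]
opening: 0.0582
gripper_force: 30.0
```

Force rises steadily (net about 14 N) with the tool held, so the collar is on the ring. Ease off, then release.

>>> carry_out --pt "0 0 -0.0004 0 0 0" --pt "0 0 -0.0008 0 0 0" --pt "0 0 -0.0008 0 0 0"

```text
clock: 23.0
tool_pos: [0.5404, -0.0628, 0.0972]
orientation: [-180.0, 0.1, -170.7]
force: [-4.8, -0.2, 8.8]
opening: 0.0578
gripper_force: 30.0
```

```bash
python3 go.py -.076,.0968
```

```text
stand x -0.07613086044894826 y -0.00035924882847290264 [ 0.5404 -0.0628  0.0972] [-179.9975    0.0794 -170.6855] [-4.8222 -0.1986  8.7607] 0.05784275807108732
-.076,.0968 [-0.0001  0.0004  0.0004 -0.      0.0014  0.002 ]
```

>>> carry_out --pt "0 0 -0.0006 0 0 0" --pt "0 0 -0.001 0 0 0" --pt "0 0 -0.001 0 0 0"

```text
clock: 23.38
tool_pos: [0.5404, -0.0627, 0.0977]
orientation: [180.0, 0.1, -170.7]
force: [-3.5, 0.1, 5.0]
opening: 0.0577
gripper_force: 30.0
```

>>> carry_out --pt "0 0 -0.0006 0 0 0" --pt "0 0 -0.001 0 0 0" --pt "0 0 -0.001 0 0 0"

```text
clock: 23.75
tool_pos: [0.5404, -0.0627, 0.0982]
orientation: [180.0, 0.0, -170.7]
force: [-1.9, -1.1, 1.2]
opening: 0.0579
gripper_force: 30.0
```

>>> carry_out --pt "0 0 0 0 0 0" --pt "0 0 0 0 0 0" --pt "0 0 0 0 0 0" --pt "0 0 0 0 0 0" --pt "0 0 0 0 0 0" --grip 1

```text
clock: 24.38
tool_pos: [0.5405, -0.0627, 0.0984]
orientation: [180.0, 0.1, -170.7]
force: [-1.0, -0.2, -0.3]
opening: 0.0874
gripper_force: 0.0
```

>>> carry_out --pt "0 0 -0.015 0 0 0" --pt "0 0 -0.04 0 0 0" --pt "0 0 -0.07 0 0 0" --pt "0 0 -0.11 0 0 0" --pt "0 0 -0.15 0 0 0" --pt "0.04 0 -0.17 0 0 0" --pt "0.09 0 -0.17 0 0 0" --pt "0.12 0 -0.17 0 0 0"

```text
clock: 25.38
tool_pos: [0.42, -0.0825, 0.2697]
orientation: [180.0, 0.2, -170.7]
force: [0.3, -0.6, 1.0]
opening: 0.0879
gripper_force: 0.0
```

Run:
```python
from h import *
np.set_printoptions(precision=3,suppress=True)
o=telemetry.get_obs();print(o["tool_pos"],o["force"])
c,im=snap("side","s6");w,wi=snap("wrist","w6")
S=np.array([.6155,-.0503]);y=np.radians(9.2);u=np.array([np.cos(y),np.sin(y)])
zs=.149  # strip top after the press
b=S-.076*u
print("case top corners side",[proj(c,(*(b+a*u+k*np.array([-u[1],u[0]])),zs+dz)).round(1) for a,k,dz in((-.011,.029,-.02),(-.011,.029,-.086),(-.011,-.029,-.086),(-.011,-.029,-.02))])
print("wrist dial ctr",proj(w,(*(b-.015*u),zs-.053)))
A=cv2.resize(im[150:275,240:365],(500,500),interpolation=cv2.INTER_CUBIC)
B=cv2.resize(wi[100:300,245:365],(300,500),interpolation=cv2.INTER_CUBIC)
cv2.imwrite("pics/fin.png",np.hstack([A,B]))
```

```text
[ 0.42  -0.083  0.27 ] [ 0.343 -0.573  0.991]
case top corners side [array([303.5, 209.6]), array([304.6, 230.6]), array([311.6, 218.7]), array([310.9, 198.3])]
wrist dial ctr [318.826 266.516]
```

View pics/fin.png

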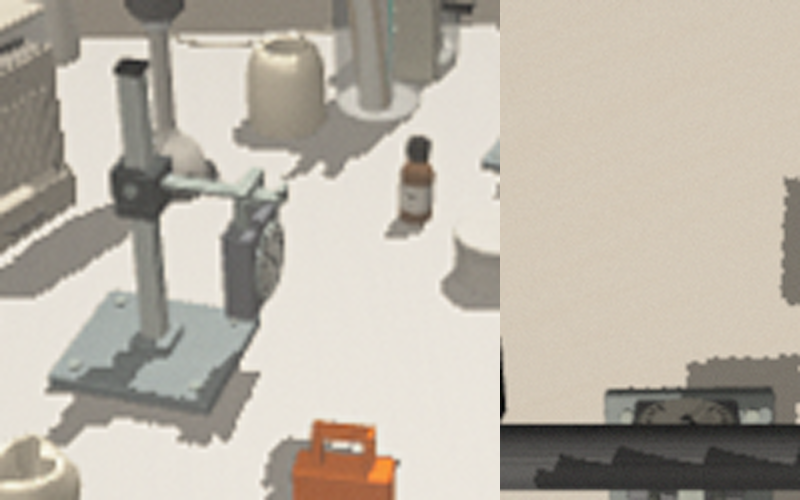

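The last picture shows the gauge hanging upright on the strip (crop (255,250)), dial outward. No gap shows between collar and ring at (138,185), and the robot is clear.

```bash
python3 -c "
from plant import workorder;print(workorder.close_job())"
```

```text
the job is handed in; nothing more can be done
None
```

The gauge hangs upright on the hook with its dial outward. I pressed the collar onto the stop ring with at most about 14 N by the wrist reading, then let go, backed the robot clear, and handed the job in at about 25 s; no verdict was returned. I viewed 11 pictures, one over the limit of 10.

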